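# Slide a transformer tray across the gap onto the tester

### The arm

A 7-joint arm with a two-finger parallel gripper is mounted at the origin on the work surface. World frame = base frame: x ahead of the robot, y to its left, z up, the work surface at z = 0. Lengths are in m, angles in rad, forces in N, time in s.
With the tool pointing down it reaches from about 0.425 to 0.925 m from the base axis. Payload 6.8 kg.
Tool frame: the origin (TCP) lies on the centre line of the jaws, within the pads' length; the fingertips stand 17 mm ahead of it and the grasp point (between the pads) lies 2 mm behind it (nose_length is the distance from the TCP to the fingertips, in m); z points along the fingers, x is the direction in which the jaws open and shut, and the axes are right-handed (so a half turn about z gives the same grasp; the last joint's range is limited). The gripper opens to 85 mm and grips with 20 to 120 N. Pads are 22 mm wide; open, the fingers measure 114 mm over their backs; the gripper's body (76 mm by 85 mm) begins 54 mm behind the grasp point. The pads swing forward as they close: fully open they stand 13 mm farther back than shut.
Start: joints at [1.198, 0.477, 0.022, 1.555, -0.011, 1.109, -0.083], TCP at [0.177, -0.651, 0.248] pointing down, gripper open.
Joint ranges: [-2.96, 2.96], [-0.34, 2.1], [-1.41, 1.46], [0.24, 2.44], [-1.37, 4.51], [0.17, 1.92], [-2.96, 2.96]. Speed limits (rad/s): [2.39, 2.39, 3.14, 3.14, 3.14, 3.14, 3.14].

### API

Orientations are given as a unit quaternion [w, x, y, z].
In Python, from station import * gives the robot as it stands.
- The arm moves only by the tool send_rows, never from a script. Its argument "commands" is a list of rows, each an object with "translation": the shift along the tool's x, y, z in m, a list of three; "rot": the turn, a rotation vector about the tool's x, y, z in degrees, a list of three; "grip": the finger opening in m, from 0 to 0.0854. In form: [{"translation": [tx, ty, tz], "rot": [rx, ry, rz], "grip": grip}, ...]. A call has exactly 5 rows; each row shifts and turns the commanded pose from where the row before left it, along the tool's axes as they then stand; what a row does not reach is not made up. A row lasts 1/12 s, in which the tool goes at most 41.7 mm and 7.16 degrees, less where a joint would pass 70% of its speed; a pose out of reach is approached as far as the arm can. A call with a gripper value outside its range is refused whole. The fingers move at their own pace and stop on an object; "force" is the grip in N (left out, the last holds). Time passes only in rows, so rows that do not move let the fingers close, or fill a call up. It gives the time, the measured TCP pose, the force and the opening at its end, in the units of the state.
- get_obs(): the state, without advancing time (a new reading comes with each control period).
- read_camera(name): name is "scene" or "top" or "wrist"; returns a dict with "pixels" (480x640x3 uint8, red, green, blue), "depth" (480x640 float32, m along the optical axis (not along the pixel's ray), 0 where there is no reading), "mtx" (3x3 intrinsics, pixels), "extrinsics" (4x4, takes a point from camera to world coordinates). Camera axes: x right, y up, looking along -z (the intrinsics and any distortion apply to the point x, -y, -z); pixel columns grow to the right and rows downward; lengths in m; the calibration is good to about 2 mm. A picture is of the moment at which its call begins.
- hand_in(): hands the job in, once; it reports no verdict.
The state is a dict: "t": time; "q": joint angles; "joint_vel": joint speeds; "joint_torque": joint torques, N m; "eef_pos": TCP position; "tool_rot": TCP orientation; "contact_force": force on the tool from outside, world axes, zero at the start; "torque": the same for the moment, N m; "gripper_width": opening from 0.0 (shut) to 1.0 (fully open).
Only numpy, scipy, OpenCV 4.12 (cv2) and the standard library are available. Lean on these libraries where they do the work, as an engineer would, in place of code of your own. Each camera call takes 0.05 s, during which the arm holds its last target.

### The job

Push the loaded tray from the open-legged stand across the gap onto the box-shaped tester, and leave it centred and square on the tester's steel top with the transformer still standing in it. Keep the tray sliding on the two surfaces: do not lift it over, and keep it level so that it never dips into the gap (holding it by the grip block at its trailing end helps). Let go of it when done, and leave the wire reel, the spray bottle and the hand meter where they are.

Things in the scene. Friction and masses are not known exactly. Their poses are not given: they have to be found in the camera images.
- stand: Fixed stand where the tray starts: white board on four blue legs, 170 mm (its x) by 230 mm (its y), top 60 mm above the bench. Origin at the bench under its centre. It stands left or right of the tester; both have the same yaw, within 0.18 rad of the world's, and are offset along their common y axis by 315 to 335 mm.
- tester: Fixed tester to which the tray goes: solid grey box with flat steel top, display and knobs on its x faces; 170 mm (x) by 230 mm (y), top 60 mm above the bench, level with the stand's. Origin at the bench under its centre. The gap to the stand is 85 to 105 mm wide, open down to the bench; no rails or stops.
- tray: Loose black tray, 120 (its x) by 200 mm (its y, direction of travel), 0.3 kg, same at both ends. Origin: centre of its underside, the bottom of two runners along y from -88 to 88 mm, round-nosed. Inner floor at 12 mm, side walls up to 26 mm, end walls 34 mm. It starts within 20 mm of the stand's middle, turned up to 0.12 rad from it.
- transformer: Loose transformer standing in the tray: dark steel core, copper winding, 60 (x) by 50 (y) by 50 mm high, 0.4 to 0.6 kg. Origin: centre of its underside. It stands up to 32 mm off the tray's middle, towards either end; unless it is towards the trailing end, the tray may tip into the gap if its trailing end is not held or pressed down.
- tray_grip_a (a point): Centre of the top face of the tray's grip block at its +y end (y = +100 mm, 72 mm above the tray's underside): solid grey upright block, 16 mm (tray y) by 50 mm (tray x), flat faces from 34 mm to 72 mm above the underside. At the start at least 30 mm is free between it and the transformer.
- tray_grip_b (a point): Centre of the top face of the tray's grip block at its -y end (y = -100 mm, 72 mm above the tray's underside): solid grey upright block, 16 mm (tray y) by 50 mm (tray x), flat faces from 34 mm to 72 mm above the underside. At the start at least 30 mm is free between it and the transformer.
- wire_reel: Bystander: black reel standing on its flange, 90 mm in diameter, 50 mm high, beyond the stand and tester. Origin at the centre of its underside.
- spray_bottle: Bystander: white spray bottle, 64 mm in diameter, 130 mm high, on the left. Origin at the centre of its underside.
- meter: Bystander: grey hand meter lying flat, 160 by 85 by 43 mm, on the right. Origin at the centre of its underside.

How it is judged:
On the way:
1. the tray spans the gap, its middle over the gap, level and resting on the surfaces (horizontal distance between tray and stand above 0.125 m and horizontal distance between tray and tester above 0.125 m and angle between tray's own z axis and vertical below 0.08 rad and (contact force between tray and stand above 0.3 N or contact force between tray and tester above 0.3 N)), for 0.05 s.
At the end, for the whole second after the job is handed in: The tray lies flat on the tester's top, its centre within 22 mm of the tester's centre along each of the tester's axes and square to it within 0.12 rad, with the transformer standing upright on the tray's floor, both at rest (x of tray in the frame of tester between -0.022 and 0.022 m and y of tray in the frame of tester between -0.022 and 0.022 m and z of tray in the frame of tester between 0.056 and 0.064 m and angle between the y axis of tray and the y axis of tester, either way round below 0.12 rad and angle between tray's own z axis and vertical below 0.05 rad and x of transformer in the frame of tray between -0.04 and 0.04 m and y of transformer in the frame of tray between -0.075 and 0.075 m and z of transformer in the frame of tray below 0.018 m and angle between transformer's own z axis and vertical below 0.1 rad and linear speed of each of tray, transformer below 0.02 m/s); the robot touches nothing.
It fails at once if the tray dips into the gap or tips (more than 0.1 rad from level, or its middle more than 8 mm below the tops) (angle between tray's own z axis and vertical above 0.1 rad or height (world z) of tray below 0.052 m).
It fails at once if the tray is lifted more than 12 mm off the surfaces (height (world z) of tray above 0.072 m).
It fails at once if the transformer tips over (angle between transformer's own z axis and vertical above 0.35 rad).
It fails at once if the reel, bottle or meter is moved more than 30 mm (distance of any of wire_reel, spray_bottle, meter from where it was at the start of the episode above 0.03 m).
It also fails if it takes over 40 s, if anything falls off the work surface, if the arm or the gripper's body presses on something with over 40 N, if the wrist force passes 120 N, or if a joint passes its speed limit or range.

## Working session

There is one attempt and no reset: what is moved stays moved. The work goes in short steps, Python scripts to look and compute and a tool call to move; the robot and the scene stay as the last step left them, time stands still between calls to the robot, and variables do not carry over. Pictures are saved under pics/ and viewed, and the job is handed in when it is done.

Besides the shell and the picture viewer there is one more tool, called after "Call:" as name(argument=value, ...) on one line, values as JSON. send_rows: Moves the arm, as the interface text tells. Its arguments: {"type":"object","properties":{"commands":{"type":"array","items":{"type":"object","properties":{"translation":{"type":"array","items":{"type":"number"}},"rot":{"type":"array","items":{"type":"number"}},"grip":{"type":"number"}}}},"force":{"type":"number"}},"required":["commands"]}

```bash
ls; mkdir -p pics; python3 - <<'E'
from station import *
import cv2,numpy as np
print(get_obs())
for n in ["scene","top"]:
    c=read_camera(n); cv2.imwrite(f"pics/{n}0.png",c["pixels"][:,:,::-1]); np.savez(f"{n}0.npz",**c)
    print(n,c["mtx"],c["extrinsics"])
E
```

```text
pics
{'t': 0.0, 'q': array([ 1.1979146 ,  0.47780618,  0.02235689,  1.55648097, -0.01151621,
        1.10925999, -0.08310902]), 'joint_vel': array([-0.00017468,  0.0008838 , -0.00033011,  0.00094103,  0.00268258,
       -0.00011037, -0.00118211]), 'joint_torque': array([ 1.06214833e-03, -5.96439135e+01,  1.60855427e+00, -2.81199718e+01,
        1.25398379e-02,  9.37726203e-03,  2.67482037e-06]), 'eef_pos': array([ 0.17648014, -0.65093575,  0.24730946]), 'tool_rot': array([-5.01917620e-04,  7.94256795e-01, -6.07581526e-01, -7.62757618e-04]), 'contact_force': array([ 0.39976081,  0.2537759 , -0.8142291 ]), 'torque': array([ 0.00631272,  0.03870528, -0.02751989]), 'gripper_width': 0.9972330383745065}
scene [[524.02271166   0.         316.18735091]
 [  0.         524.02271166 224.09043947]
 [  0.           0.           1.        ]] [[ 0.81996218 -0.49066128  0.29481102  1.00849399]
 [ 0.57237649  0.70897911 -0.41198759 -0.53855079]
 [-0.0068685   0.50655714  0.86217904  1.18410113]
 [ 0.          0.          0.          1.        ]]
top [[606.32407491   0.         318.72643538]
 [  0.         606.32407491 247.69596411]
 [  0.           0.           1.        ]] [[ 0.02917232  0.97737108 -0.20951074  0.35893704]
 [-0.99956603  0.02938184 -0.00211305 -0.02435596]
 [ 0.00409058  0.20948146  0.97780406  1.42337142]
 [ 0.          0.          0.          1.        ]]
```

View pics/scene0.png

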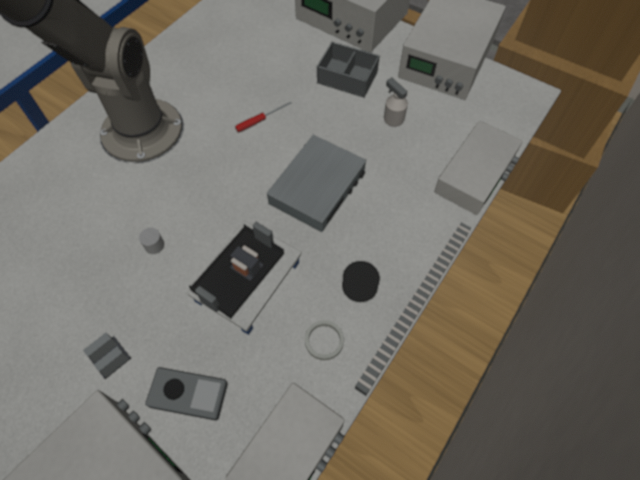

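View pics/top0.png

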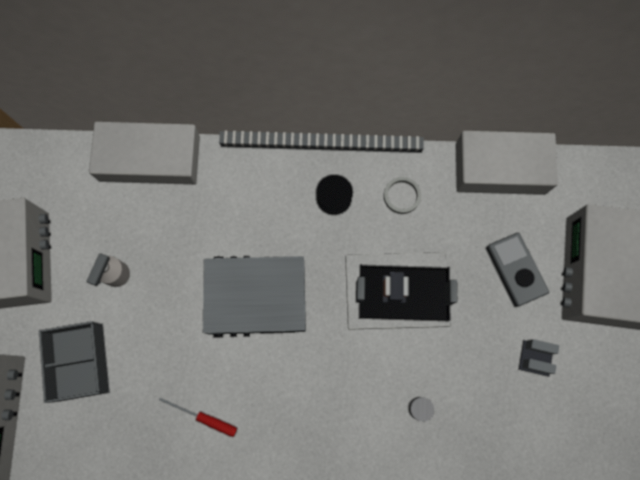

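The tester is on the left (about 205–305, 257–333). The stand with the tray is on the right (347–450, 253–328), with the trailing grip block near (453,291). The transformer at (397,287) sits towards the leading end. Next I enlarge this area.

```bash
python3 - <<'E'
import cv2,numpy as np
c=np.load("top0.npz")
im=c["pixels"][:,:,::-1][235:345,335:475]
cv2.imwrite("pics/t1.png",cv2.resize(im,None,fx=5,fy=5,interpolation=cv2.INTER_CUBIC))
im=c["pixels"][:,:,::-1][240:350,190:320]
cv2.imwrite("pics/t2.png",cv2.resize(im,None,fx=5,fy=5,interpolation=cv2.INTER_CUBIC))
E
cat > h.py <<'E'
import numpy as np,cv2
def ray(c,u,v,z):
    K=c["mtx"];E=c["extrinsics"]
    d=np.array([(u-K[0,2])/K[0,0],-(v-K[1,2])/K[1,1],-1]); d=E[:3,:3]@d; o=E[:3,3]
    return o+d*(z-o[2])/d[2]
def cloud(c):
    K=c["mtx"];E=c["extrinsics"];D=c["depth"]
    v,u=np.mgrid[:480,:640]
    p=np.stack([(u-K[0,2])/K[0,0]*D,-(v-K[1,2])/K[1,1]*D,-D],-1)
    return p@E[:3,:3].T+E[:3,3]
E
```

```text
(no output)
```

View pics/t1.png

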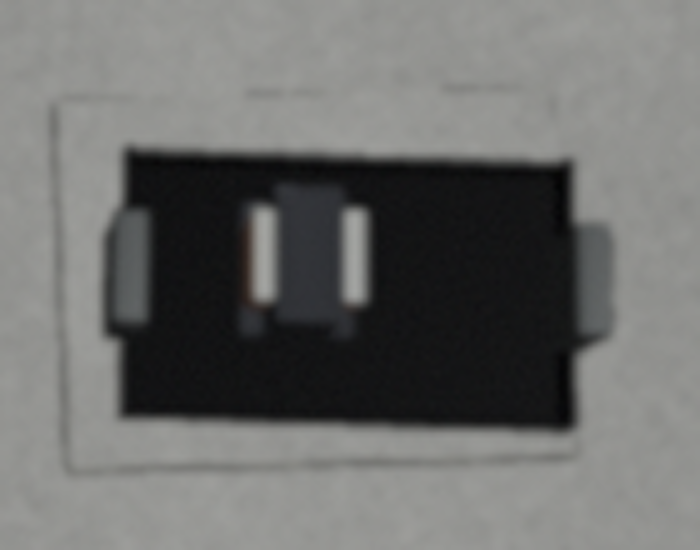

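View pics/t2.png

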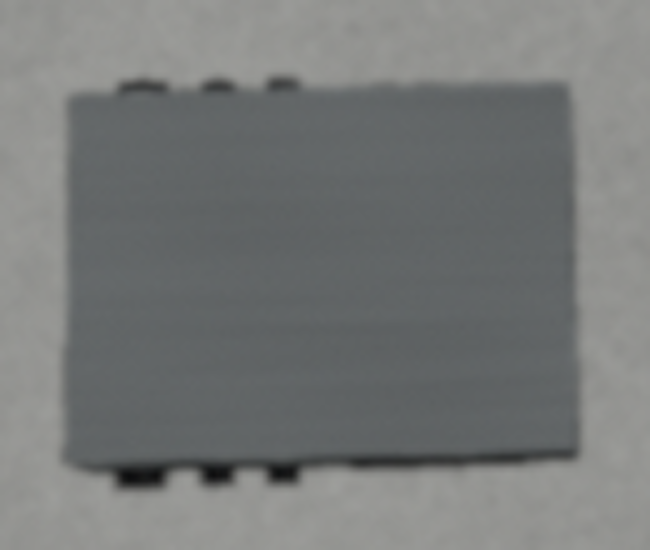

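```bash
python3 - <<'E'
import numpy as np,cv2
from h import *
c=np.load("top0.npz")
def quad(pts,o,z):
    return np.array([ray(c,o[0]+(u+.5)/5-.5,o[1]+(v+.5)/5-.5,z)[:2] for u,v in pts])
np.set_printoptions(precision=4,suppress=True)
for n,p,o in [("tester",[(70,97),(570,85),(578,457),(65,464)],(190,240)),("stand",[(55,103),(558,86),(578,457),(68,470)],(335,235))]:
    q=quad(p,o,.06);print(n,q.mean(0))
    for i in range(4):
        d=q[(i+1)%4]-q[i];print(np.linalg.norm(d),np.arctan2(d[1],d[0]))
# tray wall top corners z=.06+.034/.026
q=quad([(128,152),(572,162),(574,428),(121,415)],(335,235),.06+.026);print("tray",q.mean(0))
for i in range(4):
    d=q[(i+1)%4]-q[i];print(np.linalg.norm(d),np.arctan2(d[1],d[0]))
P=cloud(c)
for n,a,b in [("R",-.33,-.2),("L",-.12,-.03)]:
    pass
reg=np.zeros((480,640),bool);reg[235:345,335:475]=1
m=reg&(P[...,2]>.122)&(P[...,2]<.142)
nn,lab,st,ce=cv2.connectedComponentsWithStats(m.astype(np.uint8))
for i in range(1,nn):
    if st[i,4]<10: continue
    p=P[lab==i]; print(st[i],p.mean(0),p.min(0),p.max(0),cv2.minAreaRect((p[:,:2]*1000).astype(np.float32)))
q=quad([(115,208),(150,208),(150,325),(115,325)],(335,235),.132);print(q,q.mean(0))
q=quad([(577,225),(612,225),(610,335),(577,335)],(335,235),.132);print(q,q.mean(0))
s=np.load("scene0.npz");P=cloud(s)
m=(P[...,2]>.122)&(P[...,2]<.142)&(P[...,1]<.05)&(P[...,1]>-.35)&(P[...,0]>.4)&(P[...,0]<.8)
nn,lab,st,ce=cv2.connectedComponentsWithStats(m.astype(np.uint8))
for i in range(1,nn):
    if st[i,4]<10: continue
    p=P[lab==i]; print("scene",st[i],p.mean(0),p.min(0),p.max(0))
E
```

```text
tester [0.539  0.1222]
0.22888883721616152 -1.5163382048337901
0.1694781897309473 -3.0861034572491137
0.22889606877533494 1.6138353152587335
0.16686446141279013 0.055551443675713186
stand [ 0.5586 -0.2029]
0.2314732510396056 -1.5063556790780737
0.1697152575089809 -3.1036614025802924
0.22862986191919962 1.6256210969506926
0.16746525984853658 0.05462016666499217
tray [ 0.5501 -0.2146]
0.19917514596065083 -1.5637554281374417
0.11904607131853791 3.1331472306193553
0.1994993840276854 1.5717308175742926
0.11783345244796704 -0.011325297621002034
[390 272  13   6  27] [ 0.5838 -0.1909  0.1238] [ 0.5767 -0.2043  0.122 ] [ 0.5887 -0.1782  0.1277] ((582.9530029296875, -191.04275512695312), (11.321348190307617, 25.911399841308594), 2.9238507747650146)
[357 277   8  23 169] [ 0.5507 -0.1133  0.1307] [ 0.5262 -0.1216  0.1226] [ 0.575  -0.1061  0.1373] ((550.6051025390625, -113.8021240234375), (15.457258224487305, 48.7953987121582), 89.71932220458984)
[449 279   8  24 179] [ 0.5504 -0.3121  0.13  ] [ 0.5256 -0.3207  0.1224] [ 0.5767 -0.3046  0.1369] ((551.2127075195312, -312.2196350097656), (15.700
[... 167 characters left out ...]
64062, -189.0042724609375), (17.20867156982422, 15.317461967468262), 64.5002670288086)
[[ 0.5753 -0.1072]
 [ 0.5758 -0.1223]
 [ 0.5251 -0.123 ]
 [ 0.5246 -0.108 ]] [ 0.5502 -0.1151]
[[ 0.5738 -0.3065]
 [ 0.5743 -0.3216]
 [ 0.5266 -0.3199]
 [ 0.5262 -0.3057]] [ 0.5502 -0.3134]
scene [253 222  20  17 156] [ 0.5545 -0.1182  0.1305] [ 0.5294 -0.1254  0.1221] [ 0.578  -0.1074  0.1397]
scene [234 247   8   7  17] [ 0.5375 -0.1914  0.1239] [ 0.5318 -0.1994  0.1221] [ 0.5429 -0.1839  0.1272]
scene [231 249  27  20 139] [ 0.5652 -0.1971  0.1236] [ 0.5329 -0.2115  0.122 ] [ 0.5909 -0.181   0.1284]
scene [195 287  22  18 177] [ 0.5541 -0.3171  0.1309] [ 0.5273 -0.3245  0.1223] [ 0.578  -0.3084  0.1375]
```

The measurements agree with the given sizes. The tester centre is at about (0.539, 0.122) with yaw ≈0.055, and the centre-to-centre distance is 0.326. The tray centre is at about (0.550, -0.214) with yaw ≈0, and the trailing block is at (0.5505, -0.313). I'll grip that block across its 16 mm faces, so first I turn the tool.

Call:
send_rows(commands=[{"translation": [0,0,0],"rot": [0,0,3],"grip": 0.085},{"translation": [0,0,0],"rot": [0,0,3],"grip": 0.085},{"translation": [0,0,0],"rot": [0,0,3],"grip": 0.085},{"translation": [0,0,0],"rot": [0,0,3],"grip": 0.085},{"translation": [0,0,0],"rot": [0,0,3.2],"grip": 0.085}], force=40)

```text
t: 0.52
eef_pos: [0.1766, -0.6511, 0.2477]
tool_rot: [0.0, -0.706, 0.708, 0.001]
contact_force: [-0.3, 0.4, 0.1]
gripper_width: 0.989
```

Call:
send_rows(commands=[{"translation": [-0.022,-0.025,0],"rot": [0,0,0],"grip": 0.085},{"translation": [-0.022,-0.025,0],"rot": [0,0,0],"grip": 0.085},{"translation": [-0.022,-0.025,0],"rot": [0,0,0],"grip": 0.085},{"translation": [-0.022,-0.025,0],"rot": [0,0,0],"grip": 0.085},{"translation": [-0.022,-0.025,0],"rot": [0,0,0],"grip": 0.085}])

```text
t: 0.93
eef_pos: [0.3026, -0.5401, 0.2479]
tool_rot: [0.0, -0.707, 0.707, 0.0]
contact_force: [-0.2, -0.3, 1.0]
gripper_width: 0.995
```

Call:
send_rows(commands=[{"translation": [-0.022,-0.025,0],"rot": [0,0,0],"grip": 0.085},{"translation": [-0.022,-0.025,0],"rot": [0,0,0],"grip": 0.085},{"translation": [-0.022,-0.025,0],"rot": [0,0,0],"grip": 0.085},{"translation": [-0.022,-0.025,0],"rot": [0,0,0],"grip": 0.085},{"translation": [0,0,0],"rot": [0,0,0],"grip": 0.085}])

```text
t: 1.35
eef_pos: [0.4086, -0.4469, 0.2479]
tool_rot: [-0.002, 0.711, -0.703, -0.0]
contact_force: [0.3, -0.0, 0.1]
gripper_width: 0.993
```

Call:
send_rows(commands=[{"translation": [-0.025,-0.025,0],"rot": [0,0,0],"grip": 0.085},{"translation": [-0.025,-0.025,0],"rot": [0,0,0],"grip": 0.085},{"translation": [-0.025,-0.025,0],"rot": [0,0,0],"grip": 0.085},{"translation": [-0.025,-0.025,0],"rot": [0,0,0],"grip": 0.085},{"translation": [-0.015,-0.015,0],"rot": [0,0,0],"grip": 0.085}])

```text
t: 1.77
eef_pos: [0.5196, -0.3346, 0.2479]
tool_rot: [-0.001, 0.708, -0.706, -0.0]
contact_force: [0.7, -0.3, -0.0]
gripper_width: 0.998
```

Call:
send_rows(commands=[{"translation": [0,0,0.005],"rot": [0,0,0],"grip": 0.085},{"translation": [0,0,0.015],"rot": [0,0,0],"grip": 0.085},{"translation": [0,0,0.015],"rot": [0,0,0],"grip": 0.085},{"translation": [0,0,0.005],"rot": [0,0,0],"grip": 0.085},{"translation": [0,0,0],"rot": [0,0,0],"grip": 0.085}])

```text
t: 2.18
eef_pos: [0.5153, -0.3386, 0.2064]
tool_rot: [-0.001, -0.707, 0.708, 0.002]
contact_force: [-0.1, -0.3, 0.5]
gripper_width: 0.993
```

```bash
python3 - <<'E'
from station import *
import cv2,numpy as np
o=get_obs();print(o["eef_pos"],o["tool_rot"])
c=read_camera("wrist");np.savez("w0.npz",**c);cv2.imwrite("pics/w0.png",c["pixels"][:,:,::-1])
E
```

```text
[ 0.5153214  -0.33860897  0.20644493] [-6.48842585e-04 -7.06709823e-01  7.07500971e-01  1.78382532e-03]
```

View pics/w0.png

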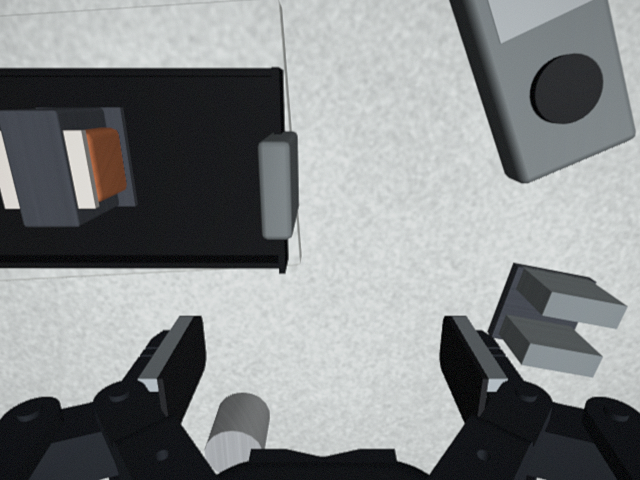

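The wrist view shows the block's top face at roughly u 260–290, v 141–239. I'll measure it.

```bash
python3 - <<'E'
import numpy as np,cv2
from h import *
np.set_printoptions(precision=4,suppress=True)
c=np.load("w0.npz");P=cloud(c);reg=np.zeros((480,640),bool);reg[120:255,240:310]=1
m=reg&(P[...,2]>.126)&(P[...,2]<.14)
p=P[m];print(m.sum(),p.mean(0),p.min(0),p.max(0),cv2.minAreaRect((p[:,:2]*1000).astype(np.float32)))
v,u=np.where(m);print(u.min(),u.max(),v.min(),v.max())
q=np.array([ray(c,*a,.132)[:2] for a in [(260,143),(288,141),(292,238),(263,239)]]);print(q,q.mean(0))
# tray side wall edge top: lower edge
print(c["extrinsics"][:3,3])
im=c["pixels"][110:260,200:340,::-1]
cv2.imwrite("pics/w0c.png",cv2.resize(im,None,fx=4,fy=4,interpolation=cv2.INTER_CUBIC))
E
```

```text
3153 [ 0.554  -0.3157  0.1308] [ 0.5279 -0.3233  0.126 ] [ 0.5774 -0.307   0.1331] ((552.6672973632812, -315.2060546875), (49.4838752746582, 16.275075912475586), 0.08943703025579453)
258 292 140 238
[[ 0.5764 -0.3093]
 [ 0.5773 -0.3226]
 [ 0.529  -0.3233]
 [ 0.5284 -0.3085]] [ 0.5528 -0.3159]
[ 0.5973 -0.339   0.3311]
```

View pics/w0c.png

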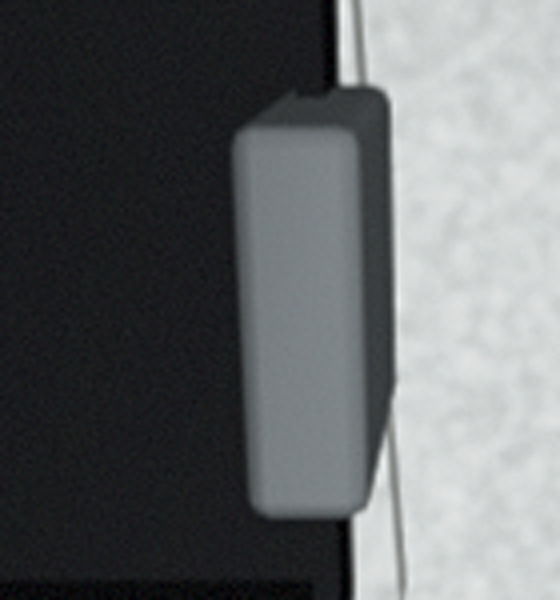

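Call:
send_rows(commands=[{"translation": [-0.006,-0.009,0],"rot": [0,0,0],"grip": 0.085},{"translation": [-0.006,-0.01,0],"rot": [0,0,0],"grip": 0.085},{"translation": [-0.006,-0.01,0],"rot": [0,0,0],"grip": 0.085},{"translation": [-0.0055,-0.008,0],"rot": [0,0,0],"grip": 0.085},{"translation": [0,0,0],"rot": [0,0,0],"grip": 0.06}])

```text
t: 2.65
eef_pos: [0.557, -0.3122, 0.2087]
tool_rot: [-0.001, 0.708, -0.706, 0.0]
contact_force: [0.4, 1.1, 0.1]
gripper_width: 0.883
```

Call:
send_rows(commands=[{"translation": [0,0,0.01],"rot": [0,0,0],"grip": 0.06},{"translation": [0,0,0.014],"rot": [0,0,0],"grip": 0.06},{"translation": [0,0,0.014],"rot": [0,0,0],"grip": 0.06},{"translation": [0,0,0.01],"rot": [0,0,0],"grip": 0.06},{"translation": [0,0,0.0],"rot": [0,0,0],"grip": 0.06}])

```text
t: 3.07
eef_pos: [0.5518, -0.3149, 0.1573]
tool_rot: [-0.001, -0.707, 0.708, 0.002]
contact_force: [-0.5, -0.3, -0.3]
gripper_width: 0.701
```

```bash
python3 - <<'E'
from station import *
import cv2,numpy as np
o=get_obs();print(o["eef_pos"],o["tool_rot"],o["contact_force"])
c=read_camera("wrist");np.savez("w1.npz",**c);cv2.imwrite("pics/w1.png",c["pixels"][:,:,::-1])
E
```

```text
[ 0.55178791 -0.31492353  0.15734127] [-0.00102227 -0.70670499  0.70750413  0.00221854] [-0.52618221 -0.34381042 -0.27692859]
```

View pics/w1.png

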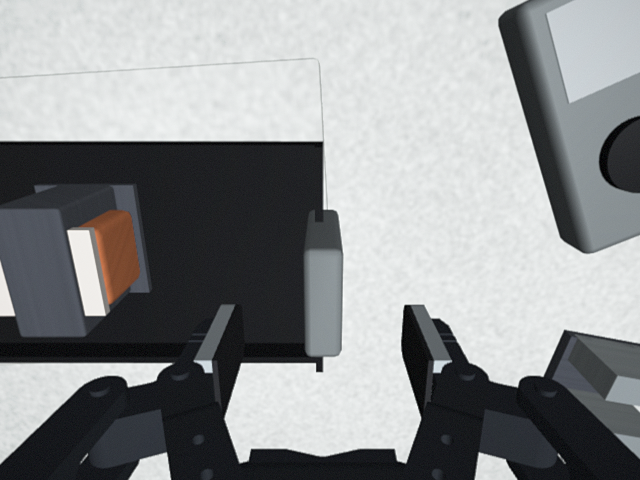

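The block (u 305–342) lies midway between the fingers (235 and 405). I descend 40 mm and close.

Call:
send_rows(commands=[{"translation": [0,0,0.01],"rot": [0,0,0],"grip": 0.06},{"translation": [0,0,0.012],"rot": [0,0,0],"grip": 0.06},{"translation": [0,0,0.012],"rot": [0,0,0],"grip": 0.06},{"translation": [0,0,0.006],"rot": [0,0,0],"grip": 0.06},{"translation": [0,0,0.0],"rot": [0,0,0],"grip": 0.06}])

```text
t: 3.53
eef_pos: [0.5526, -0.3146, 0.118]
tool_rot: [-0.001, -0.707, 0.707, 0.002]
contact_force: [-0.1, -0.3, 0.6]
gripper_width: 0.705
```

Call:
send_rows(commands=[{"translation": [0,0,0],"rot": [0,0,0],"grip": 0.05},{"translation": [0,0,0],"rot": [0,0,0],"grip": 0.04},{"translation": [0,0,0],"rot": [0,0,0],"grip": 0.035},{"translation": [0,0,0],"rot": [0,0,0],"grip": 0.03},{"translation": [0,0,0.0],"rot": [0,0,0],"grip": 0.025}])

```text
t: 3.95
eef_pos: [0.5541, -0.3153, 0.1208]
tool_rot: [0.0, -0.707, 0.707, -0.0]
contact_force: [0.2, -0.9, -0.3]
gripper_width: 0.293
```

Call:
send_rows(commands=[{"translation": [0,0,0],"rot": [0,0,0],"grip": 0.02},{"translation": [0,0,0],"rot": [0,0,0],"grip": 0.01},{"translation": [0,0,0],"rot": [0,0,0],"grip": 0.005},{"translation": [0,0,0],"rot": [0,0,0],"grip": 0.0},{"translation": [0,0,0.0],"rot": [0,0,0],"grip": 0.0}], force=40)

```text
t: 4.37
eef_pos: [0.554, -0.3151, 0.1207]
tool_rot: [0.0, -0.707, 0.707, -0.0]
contact_force: [-0.5, 1.0, 5.7]
gripper_width: 0.179
```

```bash
python3 - <<'E'
from station import *
import cv2,numpy as np
o=get_obs();print(o["eef_pos"],o["tool_rot"],o["contact_force"],o["torque"],o["gripper_width"])
for n in ["top","wrist"]:
  c=read_camera(n);np.savez(n+"2.npz",**c);cv2.imwrite("pics/%s2.png"%n,c["pixels"][:,:,::-1])
E
```

```text
[ 0.55399848 -0.31512934  0.12068152] [ 1.14694470e-04 -7.06943690e-01  7.07269810e-01 -1.47287967e-04] [-0.54877901  1.01696984  5.68848322] [0.17486405 0.22560609 0.03315383] 0.17882100634042736
```

View pics/wrist2.png

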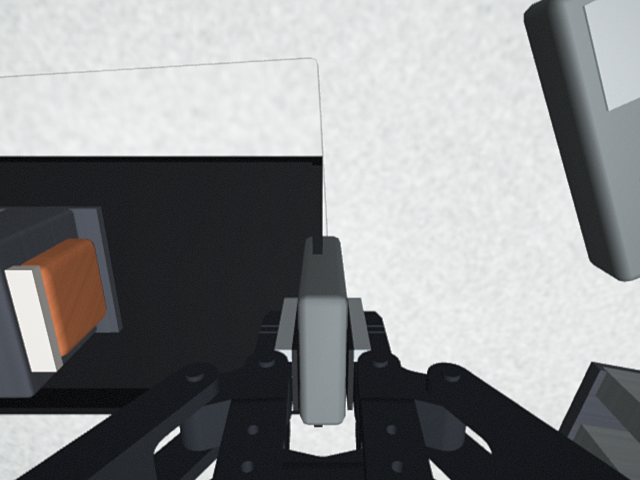

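View pics/top2.png

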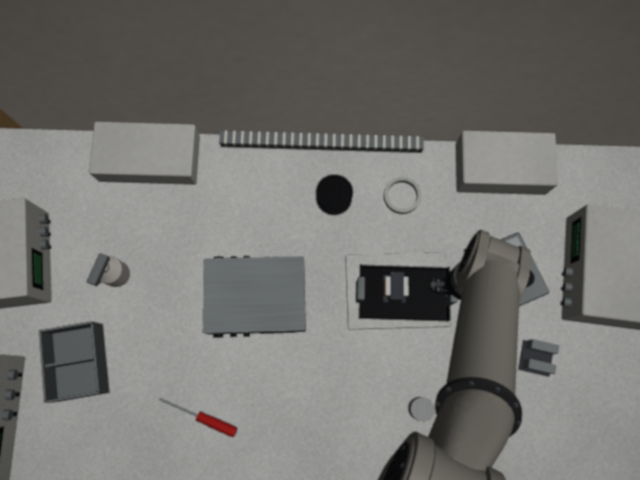

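The block is gripped (opening 15 mm, 6 N downward load). I start the slide gently and turn it square by about 3° on the way.

Call:
send_rows(commands=[{"translation": [-0.002,0,0],"rot": [0,0,-0.2],"grip": 0.0},{"translation": [-0.004,0,0],"rot": [0,0,-0.3],"grip": 0.0},{"translation": [-0.006,0,0],"rot": [0,0,-0.3],"grip": 0.0},{"translation": [-0.007,0,0],"rot": [0,0,-0.3],"grip": 0.0},{"translation": [-0.008,0,0],"rot": [0,0,-0.3],"grip": 0.0}])

```text
t: 4.88
eef_pos: [0.5536, -0.2906, 0.1207]
tool_rot: [0.001, 0.715, -0.699, 0.002]
contact_force: [0.3, -5.0, 2.2]
gripper_width: 0.18
```

Call:
send_rows(commands=[{"translation": [-0.008,0,0],"rot": [0,0,-0.4],"grip": 0.0},{"translation": [-0.008,0,0],"rot": [0,0,-0.4],"grip": 0.0},{"translation": [-0.008,0,0],"rot": [0,0,-0.4],"grip": 0.0},{"translation": [-0.008,0,0],"rot": [0,0,-0.4],"grip": 0.0},{"translation": [-0.006,0,0],"rot": [0,0,-0.2],"grip": 0.0}])

```text
t: 5.3
eef_pos: [0.5525, -0.2514, 0.1207]
tool_rot: [0.0, 0.726, -0.687, 0.001]
contact_force: [1.1, -5.2, 2.6]
gripper_width: 0.176
```

```bash
cat > look.py <<'E'
import sys
from station import *
import cv2,numpy as np
from h import *
np.set_printoptions(precision=4,suppress=True)
n=sys.argv[1]
o=get_obs();print(o["t"],o["eef_pos"],o["tool_rot"],o["contact_force"],o["torque"],o["gripper_width"])
for k in ["top","scene"]:
  c=read_camera(k);np.savez(k+n+".npz",**c)
  im=c["pixels"][235:345,190:475] if k=="top" else c["pixels"][110:350,170:410]
  cv2.imwrite(f"pics/{k}{n}.png",cv2.resize(im[:,:,::-1],None,fx=2.4,fy=2.4,interpolation=cv2.INTER_CUBIC))
E
python3 look.py 3
```

```text
5.3 [ 0.5525 -0.2514  0.1207] [ 0.0003  0.7262 -0.6875  0.0013] [ 1.0616 -5.1691  2.6318] [-0.9595 -0.0732  0.0052] 0.17550740403287132
```

View pics/top3.png

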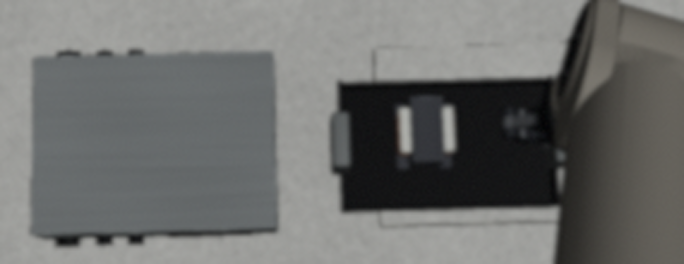

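View pics/scene3.png

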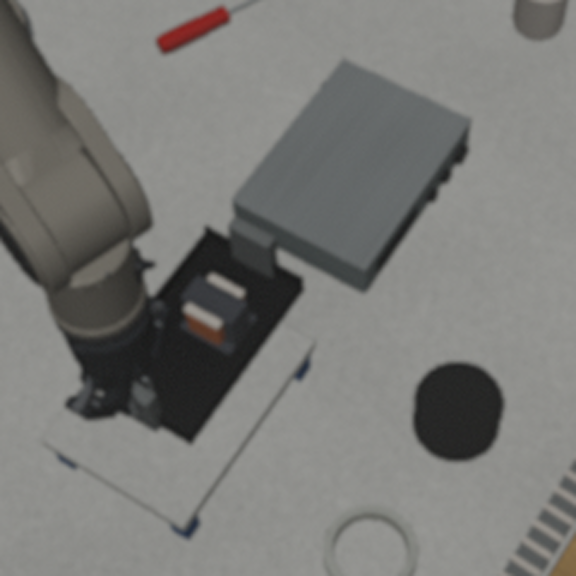

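The tray is square (tool yaw 3.14°) and level, with the transformer standing. About 0.27 m remains.

Call:
send_rows(commands=[{"translation": [-0.008,-0.0004,0],"rot": [0,0,0],"grip": 0.0},{"translation": [-0.009,-0.0004,0],"rot": [0,0,0],"grip": 0.0},{"translation": [-0.009,-0.0004,0],"rot": [0,0,0],"grip": 0.0},{"translation": [-0.009,-0.0004,0],"rot": [0,0,0],"grip": 0.0},{"translation": [-0.009,-0.0004,0],"rot": [0,0,0],"grip": 0.0}])

```text
t: 5.82
eef_pos: [0.5518, -0.2079, 0.1207]
tool_rot: [0.0, 0.726, -0.688, 0.001]
contact_force: [-0.5, -6.3, 4.4]
gripper_width: 0.179
```

Call:
send_rows(commands=[{"translation": [-0.009,-0.0004,0],"rot": [0,0,0],"grip": 0.0},{"translation": [-0.009,-0.0004,0],"rot": [0,0,0],"grip": 0.0},{"translation": [-0.009,-0.0004,0],"rot": [0,0,0],"grip": 0.0},{"translation": [-0.008,-0.0004,0],"rot": [0,0,0],"grip": 0.0},{"translation": [-0.006,-0.0004,0],"rot": [0,0,0],"grip": 0.0}])

```text
t: 6.23
eef_pos: [0.5516, -0.1664, 0.1207]
tool_rot: [0.0, 0.726, -0.688, 0.001]
contact_force: [0.4, -5.3, 4.8]
gripper_width: 0.182
```

```bash
python3 look.py 4
```

```text
6.2333 [ 0.5516 -0.1664  0.1207] [ 0.0004  0.726  -0.6877  0.0009] [ 0.4022 -5.2692  4.8097] [-1.1967  0.0054  0.119 ] 0.18198831320031725
```

View pics/top4.png

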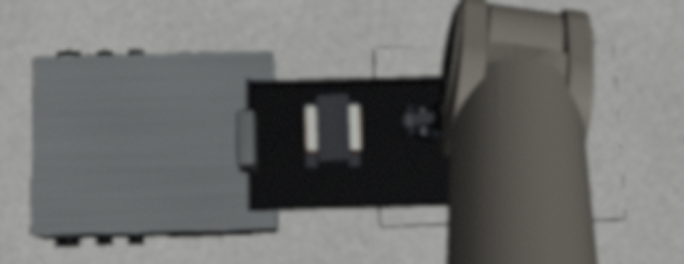

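View pics/scene4.png

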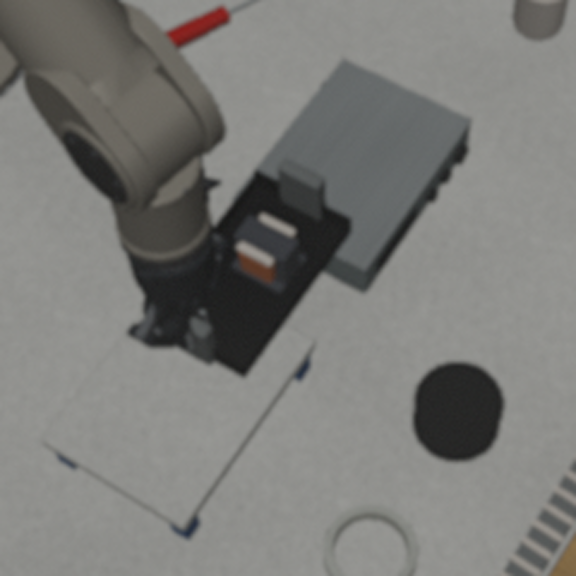

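The leading end is now on the tester, the tray is still level, and the transformer hasn't shifted. I continue.

Call:
send_rows(commands=[{"translation": [-0.007,-0.0003,0],"rot": [0,0,0],"grip": 0.0},{"translation": [-0.009,-0.0003,0],"rot": [0,0,0],"grip": 0.0},{"translation": [-0.009,-0.0003,0],"rot": [0,0,0],"grip": 0.0},{"translation": [-0.009,-0.0003,0],"rot": [0,0,0],"grip": 0.0},{"translation": [-0.009,-0.0003,0],"rot": [0,0,0],"grip": 0.0}])

```text
t: 6.75
eef_pos: [0.5507, -0.1238, 0.1207]
tool_rot: [0.0, 0.726, -0.688, 0.001]
contact_force: [0.3, -6.9, 5.1]
gripper_width: 0.178
```

Call:
send_rows(commands=[{"translation": [-0.009,-0.0003,0],"rot": [0,0,0],"grip": 0.0},{"translation": [-0.009,-0.0003,0],"rot": [0,0,0],"grip": 0.0},{"translation": [-0.009,-0.0003,0],"rot": [0,0,0],"grip": 0.0},{"translation": [-0.009,-0.0003,0],"rot": [0,0,0],"grip": 0.0},{"translation": [-0.009,-0.0003,0],"rot": [0,0,0],"grip": 0.0}])

```text
t: 7.17
eef_pos: [0.5497, -0.0788, 0.1206]
tool_rot: [0.001, 0.726, -0.688, 0.001]
contact_force: [0.8, -7.4, 5.5]
gripper_width: 0.181
```

Call:
send_rows(commands=[{"translation": [-0.009,-0.0003,0],"rot": [0,0,0],"grip": 0.0},{"translation": [-0.009,-0.0003,0],"rot": [0,0,0],"grip": 0.0},{"translation": [-0.009,-0.0003,0],"rot": [0,0,0],"grip": 0.0},{"translation": [-0.009,-0.0003,0],"rot": [0,0,0],"grip": 0.0},{"translation": [-0.009,-0.0003,0],"rot": [0,0,0],"grip": 0.0}])

```text
t: 7.58
eef_pos: [0.5488, -0.0339, 0.1207]
tool_rot: [0.001, 0.726, -0.688, 0.001]
contact_force: [0.6, -7.4, 6.3]
gripper_width: 0.175
```

Call:
send_rows(commands=[{"translation": [-0.009,-0.0003,0],"rot": [0,0,0],"grip": 0.0},{"translation": [-0.008,-0.0003,0],"rot": [0,0,0],"grip": 0.0},{"translation": [-0.006,-0.0003,0],"rot": [0,0,0],"grip": 0.0},{"translation": [-0.004,-0.0003,0],"rot": [0,0,0],"grip": 0.0},{"translation": [-0.002,-0.0003,0],"rot": [0,0,0],"grip": 0.0}])

```text
t: 8.0
eef_pos: [0.5485, -0.0045, 0.1206]
tool_rot: [0.001, 0.726, -0.688, 0.001]
contact_force: [0.9, -7.4, 7.8]
gripper_width: 0.177
```

```bash
python3 look.py 5
```

```text
8.0 [ 0.5485 -0.0045  0.1206] [ 0.0007  0.7261 -0.6876  0.0007] [ 0.8927 -7.4039  7.7776] [-1.3867  0.0855  0.1209] 0.17721432632530817
```

View pics/top5.png

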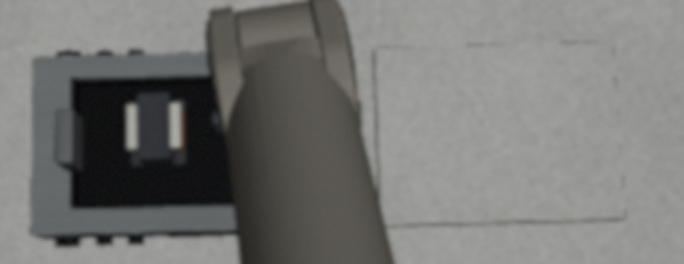

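View pics/scene5.png

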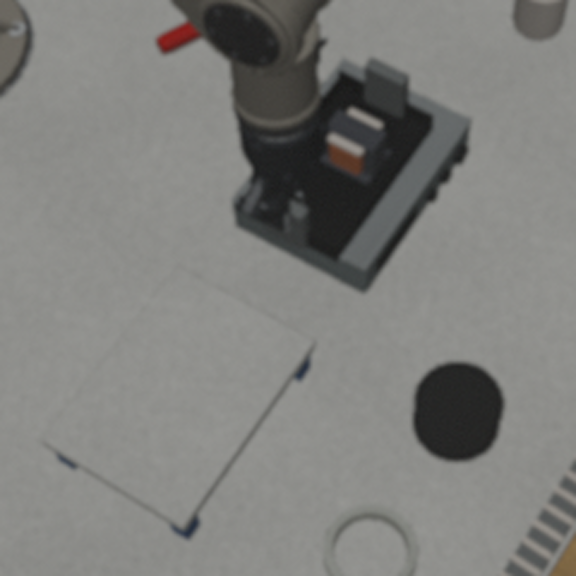

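About 25 mm is left in y, and the side margins look equal.

Call:
send_rows(commands=[{"translation": [-0.005,-0.0002,0],"rot": [0,0,0],"grip": 0.0},{"translation": [-0.007,-0.0003,0],"rot": [0,0,0],"grip": 0.0},{"translation": [-0.007,-0.0003,0],"rot": [0,0,0],"grip": 0.0},{"translation": [-0.004,-0.0001,0],"rot": [0,0,0],"grip": 0.0},{"translation": [-0.002,0,0],"rot": [0,0,0],"grip": 0.0}])

```text
t: 8.52
eef_pos: [0.5483, 0.0206, 0.1207]
tool_rot: [0.0, 0.726, -0.688, 0.001]
contact_force: [-0.3, -7.0, 6.5]
gripper_width: 0.181
```

Call:
send_rows(commands=[{"translation": [0,0,0],"rot": [0,0,0],"grip": 0.0},{"translation": [0,0,0],"rot": [0,0,0],"grip": 0.0},{"translation": [0,0,0],"rot": [0,0,0],"grip": 0.0},{"translation": [0,0,0],"rot": [0,0,0],"grip": 0.0},{"translation": [0,0,0],"rot": [0,0,0],"grip": 0.0}])

```text
t: 8.93
eef_pos: [0.5482, 0.0209, 0.1206]
tool_rot: [0.0, 0.726, -0.688, 0.0]
contact_force: [-0.5, -4.3, 7.0]
gripper_width: 0.182
```

```bash
python3 look.py 6
```

```text
8.9333 [0.5482 0.0209 0.1206] [ 0.0002  0.726  -0.6877  0.0004] [-0.5175 -4.2805  7.0207] [-0.831  -0.0847  0.011 ] 0.18184353435944078
```

View pics/top6.png

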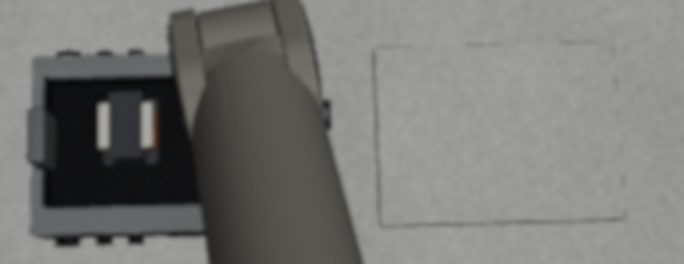

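I release it, opening gradually to 55 mm, then go straight up.

Call:
send_rows(commands=[{"translation": [0,0,0],"rot": [0,0,0],"grip": 0.02},{"translation": [0,0,0],"rot": [0,0,0],"grip": 0.03},{"translation": [0,0,0],"rot": [0,0,0],"grip": 0.04},{"translation": [0,0,0],"rot": [0,0,0],"grip": 0.05},{"translation": [0,0,0],"rot": [0,0,0],"grip": 0.055}])

```text
t: 9.45
eef_pos: [0.5476, 0.0223, 0.12]
tool_rot: [0.0, 0.727, -0.687, -0.0]
contact_force: [-0.3, -0.3, -0.0]
gripper_width: 0.644
```

Call:
send_rows(commands=[{"translation": [0,0,0],"rot": [0,0,0],"grip": 0.055},{"translation": [0,0,0],"rot": [0,0,0],"grip": 0.055},{"translation": [0,0,0],"rot": [0,0,0],"grip": 0.055},{"translation": [0,0,0],"rot": [0,0,0],"grip": 0.055},{"translation": [0,0,-0.003],"rot": [0,0,0],"grip": 0.055}])

```text
t: 9.87
eef_pos: [0.5475, 0.0219, 0.1229]
tool_rot: [0.0, 0.726, -0.687, -0.0]
contact_force: [-0.7, 0.6, 0.3]
gripper_width: 0.645
```

```bash
python3 - <<'E'
from station import *
import cv2,numpy as np
o=get_obs();print(o["eef_pos"],o["contact_force"],o["gripper_width"])
c=read_camera("wrist");np.savez("w7.npz",**c);cv2.imwrite("pics/w7.png",c["pixels"][:,:,::-1])
E
```

```text
[0.5475399  0.0219361  0.12290566] [-0.68876339  0.56452527  0.25516411] 0.6447431088829454
```

View pics/w7.png

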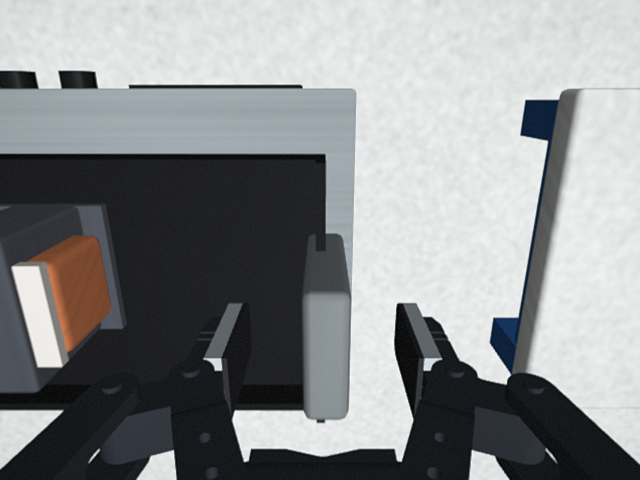

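Both fingers are clear of the block (fingers at u 248 and 395, block at 303–350). I rise and back off to the right, away from the tray.

Call:
send_rows(commands=[{"translation": [0,0,-0.01],"rot": [0,0,0],"grip": 0.055},{"translation": [0,0,-0.02],"rot": [0,0,0],"grip": 0.055},{"translation": [0,0,-0.025],"rot": [0,0,0],"grip": 0.055},{"translation": [0,0,-0.025],"rot": [0,0,0],"grip": 0.055},{"translation": [0,0,-0.02],"rot": [0,0,0],"grip": 0.055}])

```text
t: 10.33
eef_pos: [0.5484, 0.0221, 0.226]
tool_rot: [-0.001, 0.726, -0.687, 0.001]
contact_force: [1.0, -0.3, -0.3]
gripper_width: 0.651
```

Call:
send_rows(commands=[{"translation": [0.02,0,0],"rot": [0,0,0],"grip": 0.055},{"translation": [0.03,0,0],"rot": [0,0,0],"grip": 0.055},{"translation": [0.03,0,0],"rot": [0,0,0],"grip": 0.055},{"translation": [0.03,0,0],"rot": [0,0,0],"grip": 0.055},{"translation": [0.03,0,0],"rot": [0,0,0],"grip": 0.055}])

```text
t: 10.75
eef_pos: [0.5557, -0.1191, 0.2244]
tool_rot: [-0.0, 0.727, -0.687, 0.0]
contact_force: [0.6, 0.7, 1.6]
gripper_width: 0.648
```

Call:
send_rows(commands=[{"translation": [0.03,0,0],"rot": [0,0,0],"grip": 0.055},{"translation": [0.03,0,0],"rot": [0,0,0],"grip": 0.055},{"translation": [0.02,0,0],"rot": [0,0,0],"grip": 0.055},{"translation": [0.01,0,0],"rot": [0,0,0],"grip": 0.055},{"translation": [0,0,0],"rot": [0,0,0],"grip": 0.055}])

```text
t: 11.17
eef_pos: [0.5603, -0.2104, 0.2239]
tool_rot: [0.0, 0.725, -0.689, 0.001]
contact_force: [0.3, 0.1, -1.3]
gripper_width: 0.645
```

```bash
python3 look.py 8; python3 - <<'E'
import cv2,numpy as np
c=np.load("top8.npz");im=c["pixels"][240:350,190:320,::-1]
cv2.imwrite("pics/t8.png",cv2.resize(im,None,fx=5,fy=5,interpolation=cv2.INTER_CUBIC))
E
```

```text
11.1667 [ 0.5603 -0.2104  0.2239] [ 0.0002  0.725  -0.6888  0.0006] [ 0.3022  0.1499 -1.2781] [-0.0226 -0.0063  0.001 ] 0.6451523580592353
```

View pics/t8.png

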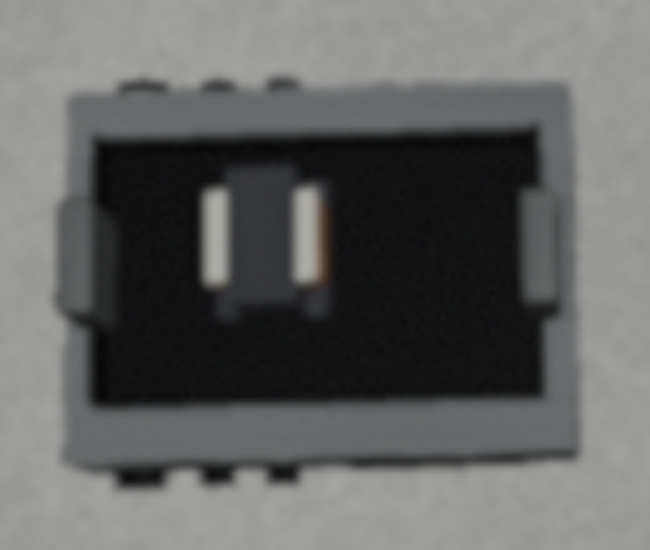

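View pics/scene8.png

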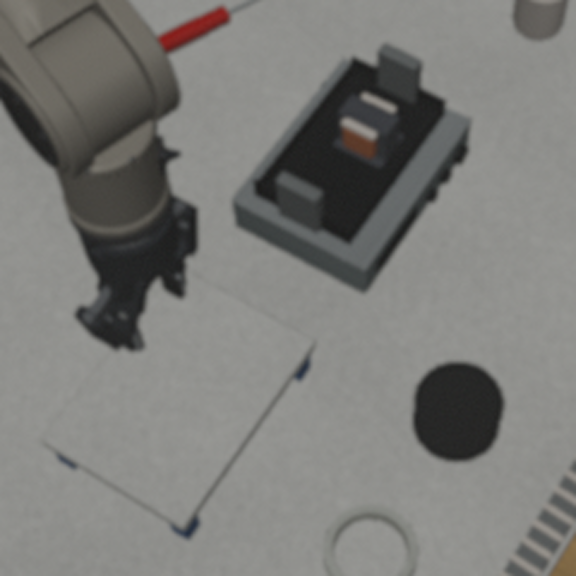

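The tray's wall corners show at about (97,140), (538,128), (543,397) and (92,405) in the crop. I check the numbers before handing in.

```bash
python3 - <<'E'
import numpy as np
from h import *
c=np.load("top8.npz")
q=np.array([ray(c,190+(u+.5)/5-.5,240+(v+.5)/5-.5,.086)[:2] for u,v in [(97,138),(538,128),(543,397),(92,405)]])
m=q.mean(0);a=.055;d=m-[.539,.1222]
print(m,"in tester:",d[0]*np.cos(a)+d[1]*np.sin(a),-d[0]*np.sin(a)+d[1]*np.cos(a))
for i in range(4):
    e=q[(i+1)%4]-q[i];print(np.linalg.norm(e),np.arctan2(e[1],e[0])%(np.pi/2))
P=cloud(c);r=np.zeros((480,640),bool);r[262:325,205:302]=1
for lo,hi in [(.115,.127)]:
    p=P[r&(P[...,2]>lo)&(P[...,2]<hi)];print(len(p),p.mean(0))
for (u,v) in [(330+0,0)]: pass
p=P[268:318,260:292];print("floor z",np.median(p[...,2]), [float(np.median(P[270:315,k:k+6,2])) for k in (215,262,280)])
# bystander change
a0=np.load("top0.npz")["pixels"].astype(int);b=c["pixels"].astype(int)
for n,s in [("reel",np.s_[170:220,310:360]),("bottle",np.s_[245:295,80:135]),("meter",np.s_[225:310,525:560])]:
    print(n,abs(a0[s]-b[s]).mean(),abs(a0[s]-b[s]).max())
E
```

```text
[0.53889663 0.12107914] in tester: -0.00016483082917515652 -0.0011134828914379615
0.19744357866702542 0.05298070235653918
0.12034095039139076 0.05489263300189018
0.19819519073242214 0.0472598858746065
0.11920802500072357 0.048632949293153566
567 [0.54604217 0.14126357 0.12084748]
floor z 0.07125354232006564 [0.07106671958755406, 0.07093964130340158, 0.0709039834641012]
reel 4.350133333333333 9
bottle 5.917090909090909 9
meter 6.141512605042017 9
```

```bash
python3 -c "
from station import *
print(hand_in())"
```

```text
the job is handed in; nothing more can be done
None
```

The tray is centred and square on the tester's top, with the transformer still standing in it, and the job is handed in. I gripped the tray's trailing block across its 16 mm faces and slid it over the gap with a slight downward load (about 2–8 N), turning it about 3° to square it. I then let go and backed away, finishing at about 11 s of the 40 s allowed.

My last checks, from the top camera:
- **Position:** the tray's centre was about 0 mm (x) and −1 mm (y) from the tester's centre.
- **Squareness:** the tray's yaw was 0.047–0.055 rad and the tester's about 0.055, so they agree within 0.01 rad.
- **Level:** the tray's inner floor measured 71 mm at three places, so the tray is level. The expected height is 72 mm.
- **Transformer:** it stands upright, its top at about 121 mm against 122 mm expected.
- **Bystanders:** the reel, bottle and the part of the meter I compared look the same as in the first picture.
- **Robot:** the gripper is open and clear, with force readings near zero.

The only disagreement was about 2 mm between the wrist and top cameras on the grip block's position, which is within the stated calibration. No checks failed, and handing in reports no verdict.

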